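# Bring the rye loaf end home in the slicing guide

## Robot

A 6-joint arm with a two-finger parallel gripper is mounted at the origin on the work surface. World frame = base frame: x ahead of the robot, y to its left, z up, the work surface at z = 0. Lengths are in m, angles in rad, forces in N, time in s.
With the tool pointing down it reaches from about 0.25 to 0.775 m from the base axis. Payload 4 kg.
Tool frame: the origin (TCP) lies at the very end of the fingers, on their centre line; the grasp point (between the pads) lies 19 mm behind it (robot.tcp_to_grasp is the distance from the TCP to the grasp point, in m); z points along the fingers, y is the line along which they close (so a half turn about z gives the same grasp; the last joint's range is limited). The gripper opens to 94 mm and grips with 3 to 60 N. Pads are 16 mm wide; open, the fingers measure 119 mm over their backs; the gripper's body (75 mm by 177 mm) begins 78 mm behind the grasp point.
Start: joints at [-1.381, 0.087, 1.371, -0, 1.684, -0.103], TCP at [0.159, -0.527, 0.206] pointing down, gripper open.
Joint ranges: [-3.1, 3.1], [-0.76, 2.03], [0.27, 2.55], [-1.08, 4.22], [0.17, 2.65], [-2.57, 2.57]. Speed limits (rad/s): [2.79, 2.79, 3.14, 3.14, 3.14, 3.14].

## Interface

Orientations are given as [roll, pitch, yaw] about the fixed x, y, z axes, in that order (R = Rz(yaw) Ry(pitch) Rx(roll)).
In Python, from bench import robot, imaging, sensors, close_job gives the robot as it stands (robot), with the cameras (imaging), the readings (sensors) and the job as plain functions.
- The arm moves only by the shell command python3 nudge.py, which reads ROWS from standard input. ROWS is a JSON object whose key "segments" holds a list of rows, 1 to 20 of them, each of 5 numbers: the finger opening in m, then dx, dy, dz in parts of the range, where 1.0 means 0.6 m, then a turn about the tool's z in fractions of the full range, 1 being 60 degrees; each row shifts and turns the commanded pose from where the row before left it, along the tool's axes as they then stand; what a row does not reach is not made up. A row lasts 1/12 s, in which the tool goes at most 0.0417 m and 0.125 rad, less where a joint would pass 70% of its speed; a pose out of reach is approached as far as the arm can. The fingers move at their own pace and stop on an object; the grip force is fixed at half the most. Time passes only in rows, so rows that do not move let the fingers close. It prints the time, the measured TCP pose, the force, the opening and the grip force at its end. No shift or turn number may pass 1 either way. Input that does not fit is refused with a message, and nothing moves.
- sensors.get_obs(): the state, without advancing time (a new reading comes with each control period).
- imaging.snapshot(name): name is "scene" or "top" or "wrist"; returns a dict with "color" (480x640x3 uint8, blue, green, red), "fx", "fy", "cx", "cy" (pixels), "k1" (the pictures are not rectified: a ray, as slopes to the right and down, at radius r is drawn at 1 + k1 r^2 times it, then the intrinsics apply), "extrinsics" (4x4, takes a point from world to camera coordinates). Camera axes: x right, y down, z forward; pixel columns grow to the right and rows downward; lengths in m; the calibration is good to about 2 mm. A picture is of the moment at which its call begins. There is no depth.
- close_job(): hands the job in; it is judged then, once.
The state is a dict: "time": time; "joint_positions": joint angles; "qvel": joint speeds; "joint_torque": joint torques, N m; "tool_pos": TCP position; "ee_rot": TCP orientation; "wrist_force": force on the tool from outside, world axes, zero at the start; "wrist_torque": the same for the moment, N m; "width": finger opening in m; "finger_force": force on a finger pad.
Only numpy, scipy, OpenCV 4.12 (cv2) and the standard library are available. Lean on these libraries where they do the work, as an engineer would, in place of code of your own. Each camera call takes 0.05 s, during which the arm holds its last target. There are 200 camera calls.

## Task

Get the end piece of rye loaf ready for slicing: with the fingertips push it flat against the back rail of the wooden slicing guide, then slide it along, keeping it against the rail, into the guide's corner until its cut face is fully home against the end stop, and take the hand away. Only push the bread along on the board, never lift or tip it, and leave the big loaf, the mug, the jar and the knife where they are.

Things in the scene. Friction and masses are not known exactly. Their poses are not given: they have to be found in the camera images.
- guide: Bread slicing guide of pale wood, fixed; origin at its underside's centre; x points to the back rail (away from the robot), y along the rail, z up. Base board 230 (x) by 440 (y), clear and flat, upper face 20 above the table. Its walls (back rail, end stop, front cheek) stand 36 above the base and form a corner open above and to +y. A 3 mm knife slot crosses rail and cheek 12 from the stop.
- rail (a point): Point on the guide, axes as guide: middle of the back rail's inner face, at the level of the base's upper face (guide x +97, y 0, z +20). The rail runs along the whole far edge of the guide (y -220 to +220), 18 thick.
- stop (a point): Point on the guide, axes as guide: where the end stop's inner face meets the rail's inner face, at base level (guide x +97, y -200, z +20). The stop is 20 thick and runs across from the rail to x -20.
- nose (a point): Point on the guide, axes as guide: tip of the front cheek's round nose at base level (guide x -11, y -151, z +20). The cheek runs from here to the end stop, parallel to the rail, 18 thick, inner face at guide x -2: the channel between cheek and rail is 99 wide.
- seat (a point): Point fixed on the guide: where the origin of rye lies when the bread is fully home, with its long side on the rail and its cut face on the end stop (guide x = +51, y = -150, z = +20). Axes as guide.
- rye: End piece of a brown rye loaf, a rigid block 92 (x) by 100 (y) by 54 high, 0.35 to 0.7 kg, loose on the base; too wide to grip. Origin at its underside's centre; its cut face looks to its -y and goes to the end stop, its +x side to the rail. Starts clear of the rail, turned up to 0.4 rad, on the guide's +y half. 2 to 5 N slide it. When home, 51 of it stand out of the channel.
- cut_face (a point): Point on rye: the centre of its cut face, 50 from its origin along its -y and 27 above its underside.
- loaf: Big light brown loaf, 240 by 120 by 105 high, lying loose on the table on the robot's right; origin at the centre of its underside. To be left alone.
- mug: White enamel mug, 82 across, 82 high, with a handle at its +y, loose on the table on the robot's left; origin at the centre of its underside. To be left alone.
- jar: Amber jar with a metal cap, 72 across, 95 high, loose on the table on the robot's left; origin at the centre of its underside. To be left alone.
- knife: Bread knife, 340 long, lying flat and loose on the table beyond the guide; handle 125 by 32 by 18 high along its -y, blade 28 wide and 3 thick along its +y; origin on the table where handle and blade meet. To be left alone.

How it is judged:
On the way:
1. the bread lies flat against the back rail, still before the corner (its +x side within 8 mm of the rail, turned less than 0.12 rad, at least 10 mm short of the cheek's nose) (x of rye in the frame of seat above -0.008 m and angle between the x axis of rye and the x axis of guide, either way round below 0.12 rad and y of rye in the frame of seat above 0.059 m), for 0.2 s.
At the end, for the whole second after the job is handed in: The rye piece rests flat on the base in the corner of the guide: within 5 mm of the end stop, within 8 mm of the back rail, cut face to the stop, turned less than 0.07 rad from the guide, and still (y of rye in the frame of seat below 0.005 m and x of rye in the frame of seat above -0.008 m and y of cut_face in the frame of seat below -0.045 m and angle between the x axis of rye and the x axis of guide, either way round below 0.07 rad and z of rye in the frame of seat below 0.004 m and linear speed of rye below 0.01 m/s); the robot touches nothing.
It fails at once if the bread is lifted more than 10 mm or tipped more than 0.25 rad (z of rye in the frame of seat above 0.01 m or angle between rye's own z axis and vertical above 0.25 rad).
It fails at once if over the last 120 mm of its way to the stop the bread leaves the rail by more than 15 mm (y of rye in the frame of seat below 0.12 m and x of rye in the frame of seat below -0.015 m).
It fails at once if the big loaf, the mug, the jar or the knife is moved more than 20 mm (distance of any of loaf, mug, jar, knife from where it was at the start of the episode above 0.02 m).
It also fails if it takes over 64 s, if anything falls off the work surface, if the arm or the gripper's body presses on something with over 40 N, if the wrist force passes 120 N, or if a joint passes its speed limit or range.

## Working session

There is one attempt and no reset: what is moved stays moved. The work goes in short steps, Python scripts to look and compute and a shell command to move; the robot and the scene stay as the last step left them, time stands still between calls to the robot, and variables do not carry over. Pictures are saved under pics/ and viewed, at most 10 in all, crops included, and the job is handed in when it is done.

```bash
ls; mkdir -p pics; python3 - <<'E'
from bench import robot, imaging, sensors, close_job
import cv2
for n in ("top","scene"):
    s=imaging.snapshot(n); cv2.imwrite(f"pics/{n}0.png",s["color"]); print(n,s["fx"],s["cx"],s["cy"],s["k1"],s["extrinsics"])
o=sensors.get_obs(); print(o["tool_pos"],o["ee_rot"],o["time"])
E
```

```text
bench.py
nudge.py
pics
top 457.5924662440665 315.5261240539557 237.3513365305403 -0.10895231647560587 [[ 0.00777498 -0.99996714 -0.00229334 -0.02756696]
 [-0.98326364 -0.0072276  -0.182045    0.64639661]
 [ 0.18202245  0.00367035 -0.98328753  1.00504052]
 [ 0.          0.          0.          1.        ]]
scene 622.614784009294 322.1950694989476 244.75536590420992 0.04934102786682944 [[ 0.63550635  0.77176776  0.02249911 -0.38914622]
 [ 0.51869572 -0.40516828 -0.75285684 -0.30568029]
 [-0.57191471  0.49011549 -0.65779964  2.04890841]
 [ 0.          0.          0.          1.        ]]
[ 0.15867172 -0.52610793  0.20443161] [-3.13961490e+00 -2.01831160e-04  2.92839451e-01] 0.1
```

View pics/top0.png

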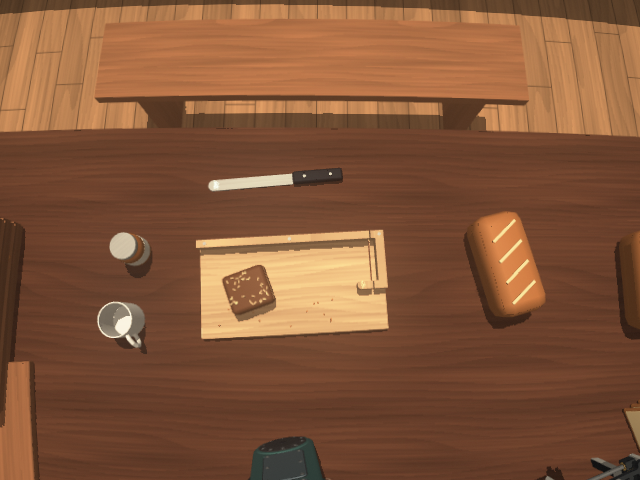

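View pics/scene0.png

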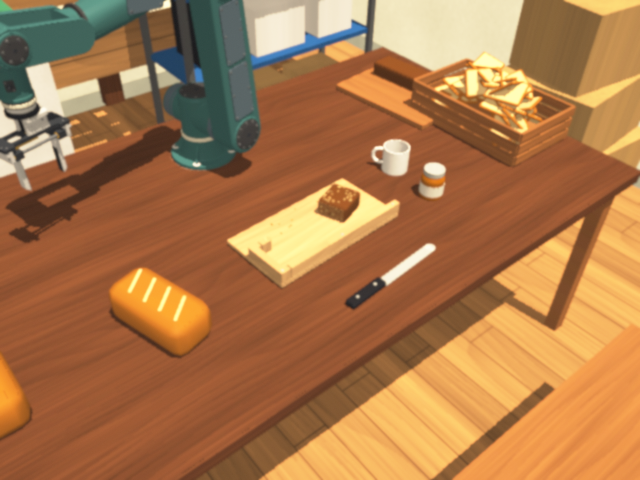

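The top picture shows the guide with outer corners about (197,240), (384,231), (388,329) and (202,338). The rye's top is centred near (248,288), and the stop is at image right. In the scene picture the rye is at about (339,202) and the corner at about (283,272). I'll enlarge both.

```bash
python3 - <<'E'
import cv2
t=cv2.imread("pics/top0.png")[220:350,190:395]; cv2.imwrite("pics/tc.png",cv2.resize(t,None,fx=3.9,fy=3.9,interpolation=cv2.INTER_CUBIC))
t=cv2.imread("pics/scene0.png")[170:290,220:410]; cv2.imwrite("pics/sc.png",cv2.resize(t,None,fx=4,fy=4,interpolation=cv2.INTER_CUBIC))
E
```

```text
(no output)
```

View pics/tc.png

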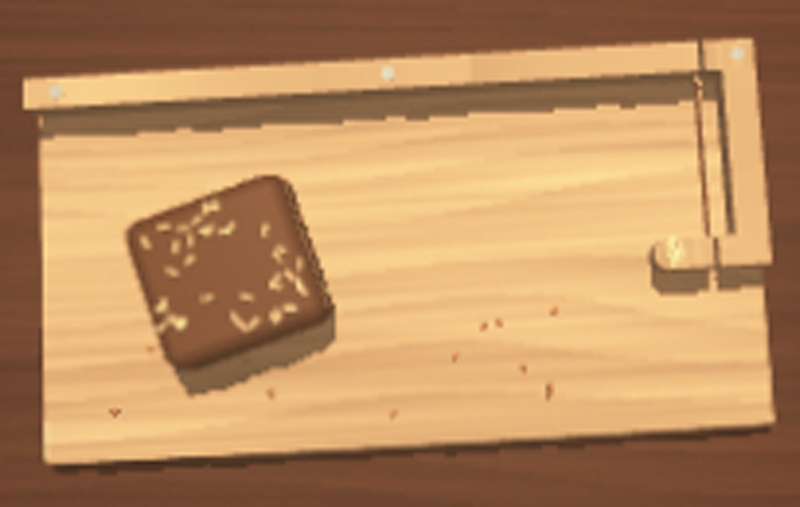

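View pics/sc.png

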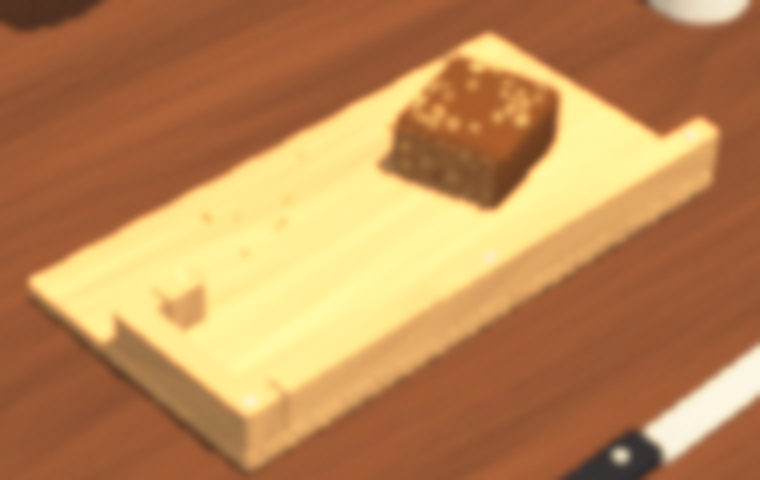

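Enlarged top view (px): rim outer corners (23,79), (753,39) and (771,264), base front corners (44,462) and (775,424), rye top corners about (125,228), (284,172), (334,308) and (175,374). In the enlarged scene view the same rim corners are at (717,128), (249,412) and (115,316), and the base front corners at (490,33) and (31,280). The rye top corners are about (557,90) and (492,160) on the rail side and (397,122) and (452,55) on the front. Next I triangulate.

```bash
cat > h.py <<'E'
import numpy as np,cv2
from bench import robot, imaging, sensors, close_job
def cam(n):
    s=imaging.snapshot(n); K=np.array([[s["fx"],0,s["cx"]],[0,s["fy"],s["cy"]],[0,0,1]])
    return s,K,np.array([s["k1"],0,0,0.]),np.array(s["extrinsics"])
def und(c,p): return cv2.undistortPoints(np.array(p,float).reshape(-1,1,2),c[1],c[2]).reshape(-1,2)
def atz(c,p,z):
    R,t=c[3][:3,:3],c[3][:3,3]; o=-R.T@t; d=np.c_[und(c,p),np.ones(len(p))]@R
    return o+d*((z-o[2])/d[:,2])[:,None]
def tri(a,pa,b,pb):
    X=cv2.triangulatePoints(a[3][:3],b[3][:3],und(a,pa).T,und(b,pb).T); return (X[:3]/X[3]).T
E
python3 - <<'E'
from h import *
np.set_printoptions(precision=4,suppress=True)
T,S=cam("top"),cam("scene")
t=np.array([[23,79],[753,39],[771,264],[44,462],[775,424],[125,228],[284,172],[334,308],[175,374]])/3.9+[190,220]
s=np.array([[717,128],[249,412],[115,316],[490,33],[31,280],[557,90],[492,160],[397,122],[452,55]])/4+[220,170]
t-=.37;s-=.37
print(tri(T,t,S,s))
g=np.r_[atz(T,t[:3],.056),atz(T,t[3:5],.02)]
m=np.array([[.115,.22],[.115,-.22],[-.02,-.22],[-.115,.22],[-.115,-.22]])
# rigid fit: guide
def fit(m,g):
    mc,gc=m.mean(0),g.mean(0);H=(m-mc).T@(g-gc);a=np.arctan2(H[0,1]-H[1,0],H[0,0]+H[1,1])
    R=np.array([[np.cos(a),-np.sin(a)],[np.sin(a),np.cos(a)]]);o=gc-R@mc;return a,R,o,(g-(m@R.T+o))
a,R,o,e=fit(m,g[:,:2]);print("guide",a,o,e)
r=atz(T,t[5:],.074)[:,:2]
b=fit(np.array([[.046,.05],[.046,-.05],[-.046,-.05],[-.046,.05]]),r);print("rye",b[0],b[2],b[3])
print("rye in guide",b[0]-a,R.T@(b[2]-o),"seat",R@[.051,-.15]+o)
print("corners guide",(r-o)@R)
E
```

```text
[[ 0.6388  0.259   0.0576]
 [ 0.6673 -0.1784  0.0581]
 [ 0.5334 -0.1877  0.0493]
 [ 0.4112  0.2448  0.0195]
 [ 0.4393 -0.1935  0.0194]
 [ 0.5477  0.1891  0.07  ]
 [ 0.5818  0.0971  0.0714]
 [ 0.5055  0.0696  0.0707]
 [ 0.4648  0.1587  0.0665]]
guide 0.062019459699253085 [0.5387 0.0323] [[-0.0008  0.0003]
 [-0.0004  0.0001]
 [-0.0006  0.0001]
 [ 0.001  -0.    ]
 [ 0.0007 -0.0004]]
rye 0.3749174279061681 [0.5246 0.1277] [[-0.0008 -0.0016]
 [-0.0037 -0.0005]
 [ 0.0033  0.0022]
 [ 0.0011 -0.0001]]
rye in guide 0.312897968206915 [-0.0082  0.0961] seat [ 0.5989 -0.1142]
corners guide [[ 0.0193  0.1563]
 [ 0.0472  0.0624]
 [-0.0331  0.0363]
 [-0.0662  0.1293]]
```

Triangulated heights (rim about 0.057, base 0.0195, rye top about 0.07) match the stated sizes, and the guide fit residual is at most 1 mm. The rye sits at guide (-0.008, 0.096), turned +0.31. I'll move to the front of it, with the finger line along the rail.

Careful with the scale: shifts go in shares of 0.6 m and turns go in shares of 60 degrees. That gives: -0.03475 m / 0.6 = -0.0579, 0.0177 m / 0.6 = 0.0295, 0.1155 rad / 1.0472 = 0.1103.

```bash
echo '{"segments":[[0.04,0,0,0,0.1103],[0.04,0,0,0,0.1103],[0.04,0.0295,-0.0579,0,0],[0.04,0.0295,-0.0579,0,0],[0.04,0.0295,-0.0579,0,0],[0.04,0.0295,-0.0579,0,0],[0.04,0.0295,-0.0579,0,0],[0.04,0.0295,-0.0579,0,0],[0.04,0.0295,-0.0579,0,0],[0.04,0.0295,-0.0579,0,0],[0.04,0.0295,-0.0579,0,0],[0.04,0.0295,-0.0579,0,0],[0.04,0.0295,-0.0579,0,0],[0.04,0.0295,-0.0579,0,0],[0.04,0.0295,-0.0579,0,0],[0.04,0.0295,-0.0579,0,0],[0.04,0.0295,-0.0579,0,0],[0.04,0.0295,-0.0579,0,0],[0.04,0.0295,-0.0579,0,0],[0.04,0.0295,-0.0579,0,0]]}' | python3 nudge.py; echo '{"segments":[[0.04,0,0,0,0],[0.04,0,0,0,0]]}' | python3 nudge.py
cat >> h.py <<'E'
A=0.0620;O=np.array([.5387,.0323]);RG=np.array([[np.cos(A),-np.sin(A)],[np.sin(A),np.cos(A)]])
def st():
    o=sensors.get_obs();p=np.array(o["tool_pos"]);print("tcp guide",((p[:2]-O)@RG).round(4),"z",p[2].round(4),"yaw-A",round(o["ee_rot"][2]-A,4),"F",np.round(o["wrist_force"],1),"w",o["width"],"t",o["time"])
E
python3 -c "from h import *;st()"
```

```text
time: 1.87
tool_pos: [0.4383, 0.1195, 0.2054]
ee_rot: [3.141, -0.0, 0.063]
wrist_force: [0.4, -0.5, -0.3]
width: 0.0398
finger_force: 0.0
time: 2.03
tool_pos: [0.4379, 0.1188, 0.2047]
ee_rot: [3.141, 0.002, 0.066]
wrist_force: [-0.1, -1.2, 0.2]
width: 0.04
finger_force: 0.0
tcp guide [-0.0952  0.0926] z 0.2047 yaw-A 0.0039 F [-0.1 -1.2  0.2] w 0.039987217646718275 t 2.0333
```

In the tool's units: 0.035 m / 0.6 = 0.0583, 0.02 m / 0.6 = 0.0333.

```bash
echo '{"segments":[[0.04,0,0,0.0583,0],[0.04,0,0,0.0583,0],[0.04,0,0,0.0583,0],[0.04,0,0,0.0583,0],[0.04,0,0,0.0333,0],[0.04,0,0,0.0167,0],[0.04,0,0,0,0],[0.04,0,0,0,0]]}' | python3 nudge.py; python3 - <<'E'
from h import *
st();cv2.imwrite("pics/t1.png",cv2.resize(cam("top")[0]["color"][200:360,180:400],None,fx=3.6,fy=3.6))
E
```

```text
time: 2.7
tool_pos: [0.4385, 0.1165, 0.0363]
ee_rot: [3.141, -0.001, 0.06]
wrist_force: [1.2, -0.4, -0.2]
width: 0.0397
finger_force: 0.0
tcp guide [-0.0948  0.0903] z 0.0363 yaw-A -0.0016 F [ 1.2 -0.4 -0.2] w 0.03973006779227617 t 2.7
```

View pics/t1.png

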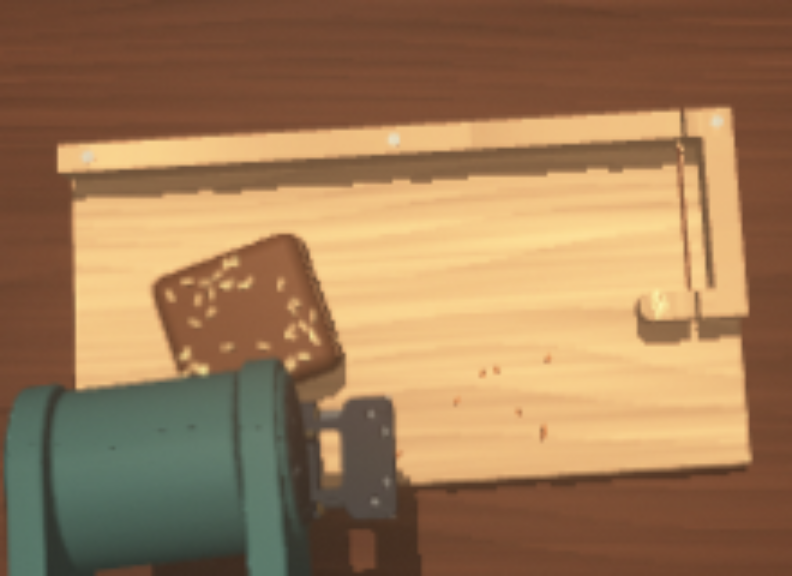

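The hand is in front of the bread at about (280,420) in the crop, and the bread is untouched. Now I push toward the rail.

In the tool's units: 0.006 m / 0.6 = 0.01, 0.005 m / 0.6 = 0.0083.

```bash
echo '{"segments":[[0.04,0.01,0,0,0],[0.04,0.01,0,0,0],[0.04,0.0083,0,0,0],[0.04,0.0083,0,0,0],[0.04,0.0083,0,0,0],[0.04,0.0083,0,0,0],[0.04,0.0083,0,0,0],[0.04,0.0083,0,0,0],[0.04,0.0083,0,0,0],[0.04,0.0083,0,0,0],[0.04,0.0083,0,0,0],[0.04,0.0083,0,0,0],[0.04,0.0083,0,0,0],[0.04,0.0083,0,0,0],[0.04,0.0083,0,0,0],[0.04,0.0083,0,0,0],[0.04,0,0,0,0]]}' | python3 nudge.py; python3 - <<'E'
from h import *
st();cv2.imwrite("pics/t2.png",cv2.resize(cam("top")[0]["color"][200:360,180:400],None,fx=3.6,fy=3.6))
E
```

```text
time: 4.17
tool_pos: [0.5192, 0.1229, 0.0353]
ee_rot: [-3.141, 0.004, 0.062]
wrist_force: [-3.4, 1.7, 2.5]
width: 0.0396
finger_force: 2.0
tcp guide [-0.0139  0.0917] z 0.0353 yaw-A 0.0003 F [-3.4  1.7  2.5] w 0.03959052171823027 t 4.1667
```

View pics/t2.png

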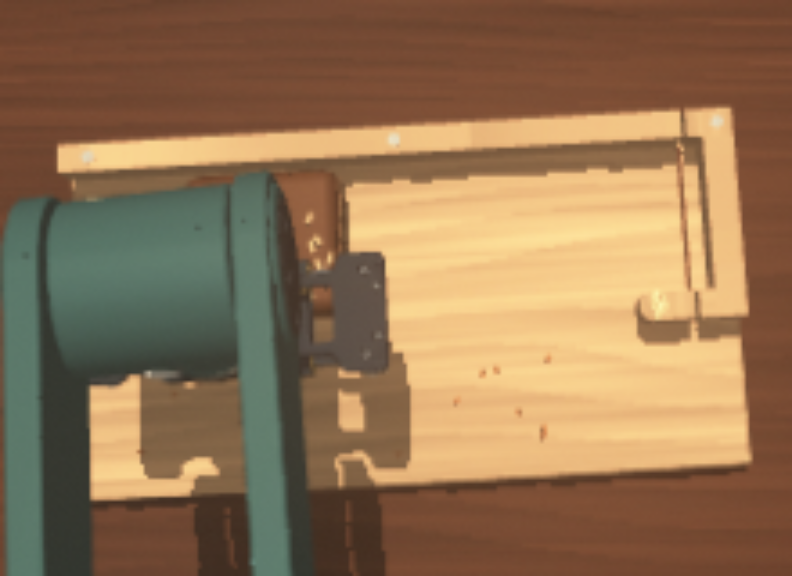

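The bread is now squared up, with its right edge vertical at x≈335 and its back edge at y≈172, about 10 mm short of the rail. I finish the push gently.

```bash
echo '{"segments":[[0.04,0.005,0,0,0],[0.04,0.005,0,0,0],[0.04,0.0033,0,0,0],[0.04,0.0033,0,0,0],[0.04,0.0017,0,0,0],[0.04,0,0,0,0]]}' | python3 nudge.py; python3 -c "from h import *;st()"; echo '{"segments":[[0.04,0.0017,0,0,0],[0.04,0.0017,0,0,0],[0.04,0.0017,0,0,0],[0.04,0,0,0,0],[0.04,0,0,0,0],[0.04,0,0,0,0]]}' | python3 nudge.py | grep force; python3 -c "from h import *;st()"
```

```text
time: 4.72
tool_pos: [0.5284, 0.123, 0.0353]
ee_rot: [3.141, 0.006, 0.062]
wrist_force: [-9.1, -0.6, 5.9]
width: 0.0399
finger_force: 4.6
tcp guide [-0.0047  0.0911] z 0.0353 yaw-A 0.0001 F [-9.1 -0.6  5.9] w 0.039920540092291054 t 4.7167
wrist_force: [-17.5, -1.4, 12.8]
finger_force: 8.7
tcp guide [-0.0049  0.0911] z 0.0353 yaw-A 0.0002 F [-17.5  -1.4  12.8] w 0.040009066435814956 t 5.2167
```

Force rises with no further motion, so the bread is flat on the rail. I retreat, lift, go around to its +y side and turn the hand a quarter.

In the tool's units: -0.04 m / 0.6 = -0.0667, -0.03 m / 0.6 = -0.05.

```bash
echo '{"segments":[[0.04,-0.025,0,0,0],[0.04,-0.025,0,0,0],[0.04,-0.0167,0,-0.0333,0],[0.04,0,0,-0.0667,0],[0.04,0,0,-0.0667,0],[0.04,0,0,-0.05,0],[0.04,0.0333,-0.05,0,0],[0.04,0.05,-0.05,0,0],[0.04,0.05,-0.05,0,0],[0.04,0,-0.0417,0,0]]}' | python3 nudge.py | head -3;  echo '{"segments":[[0.04,0,0,0,-0.1154],[0.04,0,0,0,-0.1154],[0.04,0,0,0,-0.1154],[0.04,0,0,0,-0.1154],[0.04,0,0,0,-0.1154],[0.04,0,0,0,-0.1154],[0.04,0,0,0,-0.1154],[0.04,0,0,0,-0.1154],[0.04,0,0,0,-0.1154],[0.04,0,0,0,-0.1154],[0.04,0,0,0,-0.1154],[0.04,0,0,0,-0.1154],[0.04,0,0,0,-0.1154],[0.04,0,0,0,0],[0.04,0,0,0,0]]}' | python3 nudge.py |head -3; python3 - <<'E'
from h import *
st();cv2.imwrite("pics/t3.png",cv2.resize(cam("top")[0]["color"][200:360,180:400],None,fx=3.6,fy=3.6))
cv2.imwrite("pics/w3.png",cam("wrist")[0]["color"]); cv2.imwrite("pics/s3.png",cv2.resize(cam("scene")[0]["color"][150:300,210:420],None,fx=3.6,fy=3.6))
E
```

```text
time: 6.05
tool_pos: [0.5702, 0.241, 0.1639]
ee_rot: [3.142, -0.003, 0.06]
time: 7.3
tool_pos: [0.5664, 0.2394, 0.1654]
ee_rot: [3.14, 0.0, 1.629]
tcp guide [0.0404 0.205 ] z 0.1654 yaw-A 1.567 F [-0.9  0.2  0.2] w 0.03978938491637955 t 7.3
```

View pics/t3.png

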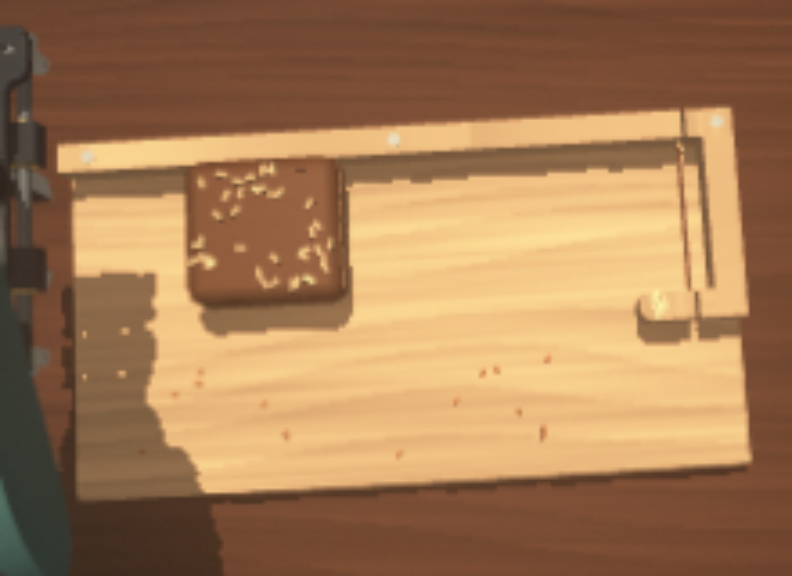

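The bread lies flush on the rail with its top corners at (187,168), (338,158), (349,298) and (194,305). I compute where it is.

```bash
python3 - <<'E'
from h import *
T=cam("top");p=np.array([[187,168],[338,158],[349,298],[194,305]])/3.6+[180,200]-.36
print(((atz(T,p,.074)[:,:2]-O)@RG).round(4));st()
E
```

```text
[[0.0912 0.132 ]
 [0.0924 0.0354]
 [0.0031 0.0319]
 [0.0037 0.1296]]
tcp guide [0.04   0.2051] z 0.1654 yaw-A 1.5687 F [ 0.5 -0.5  0.4] w 0.04019420243670783 t 7.5
```

In the tool's units: 0.04 m / 0.6 = 0.0667, 0.008 m / 0.6 = 0.0133.

```bash
echo '{"segments":[[0.04,0,0,0.0667,0],[0.04,0,0,0.0667,0],[0.04,0,0,0.05,0],[0.04,0,0,0.02,0],[0.04,0,0,0.0133,0],[0.04,-0.025,0,0,0],[0.04,-0.025,0,0,0],[0.04,-0.02,0,0,0],[0.04,-0.01,0,0,0],[0.04,-0.0083,0,0,0],[0.04,-0.0083,0,0,0],[0.04,-0.0083,0,0,0],[0.04,-0.01,0.0007,0,0],[0.04,-0.01,0.0007,0,0],[0.04,-0.01,0.0007,0,0],[0.04,-0.01,0.0007,0,0],[0.04,-0.01,0.0007,0,0],[0.04,-0.01,0.0007,0,0]]}' | python3 nudge.py|tail -3; python3 -c "from h import *;st()"; echo '{"segments":[[0.04,-0.0133,0.0007,0,0],[0.04,-0.0133,0.0007,0,0],[0.04,-0.0133,0.0007,0,0],[0.04,-0.0133,0.0007,0,0],[0.04,-0.0133,0.0007,0,0]]}' | python3 nudge.py|tail -3; python3 - <<'E'
from h import *
st();cv2.imwrite("pics/t4.png",cv2.resize(cam("top")[0]["color"][200:360,180:400],None,fx=3.6,fy=3.6))
E
```

```text
wrist_force: [-7.6, 12.6, 6.4]
width: 0.0399
finger_force: 6.5
tcp guide [0.0406 0.1113] z 0.0368 yaw-A 1.5727 F [-7.6 12.6  6.4] w 0.039947277250161485 t 9.0
wrist_force: [-11.8, 16.2, 9.9]
width: 0.0399
finger_force: 9.0
tcp guide [0.0409 0.0733] z 0.0368 yaw-A 1.5731 F [-11.8  16.2   9.9] w 0.0399057865628104 t 9.4167
```

View pics/t4.png

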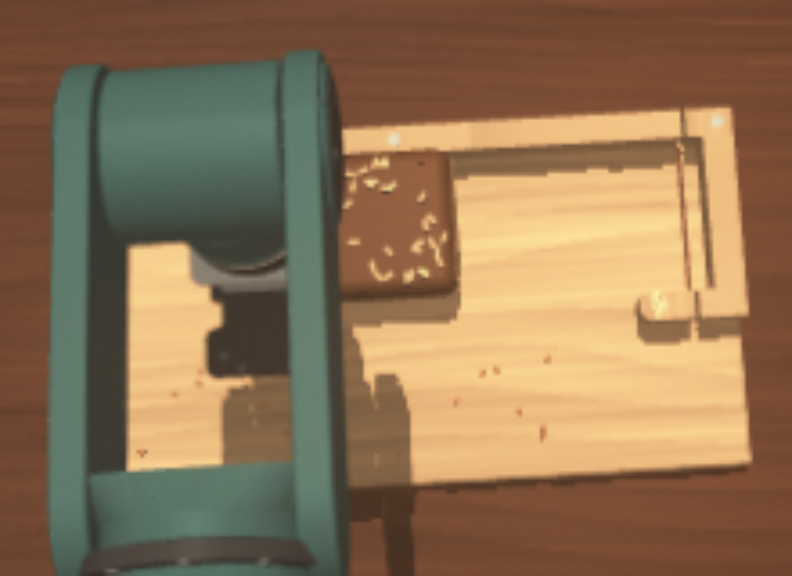

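The bread is riding squarely along the rail, its right edge at x≈455. Sideways force is enough, so I continue without bias.

In the tool's units: -0.008 m / 0.6 = -0.0133.

```bash
echo '{"segments":[[0.04,-0.0133,0,0,0],[0.04,-0.0133,0,0,0],[0.04,-0.0133,0,0,0],[0.04,-0.0133,0,0,0],[0.04,-0.0133,0,0,0],[0.04,-0.0133,0,0,0],[0.04,-0.0133,0,0,0],[0.04,-0.0133,0,0,0]]}' | python3 nudge.py|tail -3; python3 -c "from h import *;st()"; echo '{"segments":[[0.04,-0.0133,0,0,0],[0.04,-0.0133,0,0,0],[0.04,-0.0133,0,0,0],[0.04,-0.0133,0,0,0],[0.04,-0.0133,0,0,0],[0.04,-0.0133,0,0,0],[0.04,-0.0117,0,0,0],[0.04,-0.0083,0,0,0],[0.04,-0.0083,0,0,0]]}' | python3 nudge.py|tail -3; python3 -c "from h import *;st()"
```

```text
wrist_force: [-8.5, 13.9, 8.3]
width: 0.0404
finger_force: 7.3
tcp guide [0.0418 0.0082] z 0.0365 yaw-A 1.573 F [-8.5 13.9  8.3] w 0.04036495420917297 t 10.1333
wrist_force: [-7.6, 14.5, 7.8]
width: 0.0402
finger_force: 7.3
tcp guide [ 0.042  -0.0569] z 0.0365 yaw-A 1.5727 F [-7.6 14.5  7.8] w 0.04021220921537634 t 10.8833
```

In the tool's units: -0.005 m / 0.6 = -0.0083, -0.004 m / 0.6 = -0.0067.

```bash
echo '{"segments":[[0.04,-0.0083,0,0,0],[0.04,-0.0083,0,0,0],[0.04,-0.0083,0,0,0],[0.04,-0.0083,0,0,0],[0.04,-0.0067,0,0,0],[0.04,-0.005,0,0,0],[0.04,-0.0033,0,0,0]]}' | python3 nudge.py|grep wrist; python3 -c "from h import *;st()"; echo '{"segments":[[0.04,-0.0033,0,0,0],[0.04,-0.0033,0,0,0],[0.04,-0.0017,0,0,0],[0.04,-0.0017,0,0,0],[0.04,0,0,0,0]]}' | python3 nudge.py|grep wrist; python3 -c "from h import *;st()"
```

```text
wrist_force: [-8.1, 13.5, 9.2]
tcp guide [ 0.0421 -0.0859] z 0.0365 yaw-A 1.5727 F [-8.1 13.5  9.2] w 0.0400934104706487 t 11.4667
wrist_force: [-8.2, 17.8, 10.4]
tcp guide [ 0.0421 -0.0899] z 0.0365 yaw-A 1.5732 F [-8.2 17.8 10.4] w 0.04000810523906302 t 11.8833
```

In the tool's units: -0.002 m / 0.6 = -0.0033, -0.001 m / 0.6 = -0.0017.

```bash
echo '{"segments":[[0.04,-0.0033,0,0,0],[0.04,-0.0017,0,0,0],[0.04,-0.0017,0,0,0],[0.04,0,0,0,0],[0.04,0,0,0,0]]}' | python3 nudge.py|grep wrist; python3 -c "from h import *;st()"
```

```text
wrist_force: [-9.2, 26.6, 10.6]
tcp guide [ 0.0421 -0.0898] z 0.0366 yaw-A 1.5742 F [-9.2 26.6 10.6] w 0.03990676806119712 t 12.3
```

Force climbs without motion at the expected place, so the bread is home. Now I take the hand away.

In the tool's units: -0.04 m / 0.6 = -0.0667, -0.03 m / 0.6 = -0.05.

```bash
echo '{"segments":[[0.04,0.01,-0.0017,0,0],[0.04,0.025,-0.0033,0,0],[0.04,0.05,0,0,0],[0.04,0.05,0,0,0],[0.04,0.05,0,0,0],[0.04,0.0333,0,-0.05,0],[0.04,0,0,-0.0667,0],[0.04,0,0,-0.0667,0],[0.04,0.05,0,-0.05,0],[0.04,0.05,0,0,0],[0.04,0.05,0,0,0],[0.04,0,0,0,0],[0.04,0,0,0,0],[0.04,0,0,0,0]]}' | python3 nudge.py|grep wrist; python3 - <<'E'
from h import *
st();cv2.imwrite("pics/t5.png",cv2.resize(cam("top")[0]["color"][200:360,180:400],None,fx=3.6,fy=3.6))
E
```

```text
wrist_force: [0.4, 0.2, -0.5]
tcp guide [0.0409 0.1179] z 0.1744 yaw-A 1.5702 F [ 0.4  0.2 -0.5] w 0.039433851259765125 t 13.4667
```

View pics/t5.png

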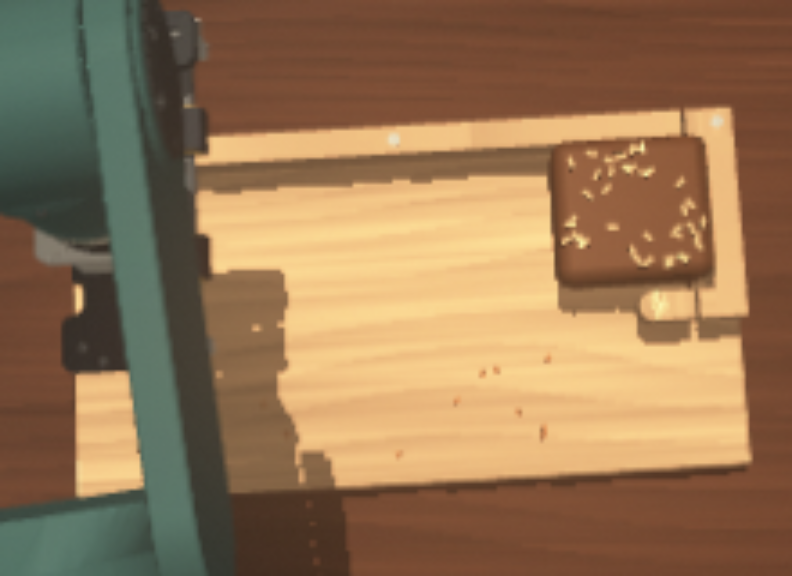

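The bread sits in the corner with its right edge (707–713) on the stop and its back edge (y≈138) on the rail. The hand is clear with zero force, so I hand the job in.

```bash
python3 -c "
from h import *
T=cam('top');p=np.array([[552,145],[704,136],[714,278],[560,287]])/3.6+[180,200]-.36
print(((atz(T,p,.074)[:,:2]-O)@RG).round(4))
print(close_job())"
```

```text
[[ 0.0934 -0.101 ]
 [ 0.0939 -0.1983]
 [ 0.003  -0.1976]
 [ 0.0028 -0.1005]]
the job is handed in; nothing more can be done
None
```

The job is handed in: the rye is in the guide's corner, against the stop and rail to within my roughly 3 mm camera measurement, and the hand is clear; no verdict was printed.

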